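# Empty the mill jar and stand it to dry

### The job

Tip all six grinding cylinders out of the porcelain mill jar into the green tray and leave them there. Then lay the empty jar back down on the mill's two rollers and let go of it, take a fresh hold, and stand it upright, mouth up, with its whole foot on the round wooden bat. Do not drop the jar, and leave its lid, the white bowl and the green wooden rib where they are.

Things in the scene. Friction and masses are not known exactly. Their poses are not given: they have to be found in the camera images.
- jar: White porcelain jar, straight cylinder, open at one end, blue edge at the closed foot. Outside diameter 62 mm, length 105 mm, wall 4 mm, bottom 6 mm, about 0.25 kg. Origin: centre of the foot's outside face; +x runs along the axis to the mouth (x = 105 mm). Starts lying level on the mill's rollers, six grinding cylinders inside; upright when +x points up.
- mill: Grey jar mill, fixed, 110 mm wide, x from -130 to +85 mm. Two black rollers (diameter 24 mm, x from -85 to +75 mm) along x at y = +-25 mm, tops 44 mm above the table; end plates at x = -90 and +80 mm, top 44 mm; blue motor box at x = -129 to -95 mm, top 54 mm. Origin at table level between the rollers. The jar starts with its +x along the mill's +x, mouth away from the motor.
- cradle (a point): Point over the middle of the mill's rollers (at mill x = -5 mm), 66 mm above the table, on the axis of a jar that lies on both rollers; its axes are those of the mill.
- jar_mouth (a point): Centre of the jar's open mouth, at the rim; axes as the jar's.
- tray: Green plastic tray, fixed, 220 mm (x) by 190 mm (y), walls 45 mm high and 5 mm thick, floor 5 mm thick. Origin: centre of its underside, on the table.
- bat: Round plywood bat, fixed, 180 mm diameter, 12 mm thick, lying on the table. Origin: centre of its underside. Tray and bat swap sides from start to start.
- cyl0_center (a point): Centre of a grey grinding cylinder, 18 mm diameter, 20 mm long, 18 g; it starts inside the jar.
- cyl1_center (a point): Centre of a grey grinding cylinder, 18 mm diameter, 20 mm long, 18 g; it starts inside the jar.
- cyl2_center (a point): Centre of a grey grinding cylinder, 18 mm diameter, 20 mm long, 18 g; it starts inside the jar.
- cyl3_center (a point): Centre of a grey grinding cylinder, 18 mm diameter, 20 mm long, 18 g; it starts inside the jar.
- cyl4_center (a point): Centre of a grey grinding cylinder, 18 mm diameter, 20 mm long, 18 g; it starts inside the jar.
- cyl5_center (a point): Centre of a grey grinding cylinder, 18 mm diameter, 20 mm long, 18 g; it starts inside the jar.
- jar_lid: Blue ceramic jar lid, 66 mm diameter, 28 mm high with its knob, lying on the table. Origin: centre of its underside. Leave it alone.
- bowl: White ceramic bowl, 120 mm diameter, 60 mm high. Origin: centre of its underside. Leave it alone.
- rib: Green wooden rib, flat board 150 mm (x) by 40 mm (y) by 12 mm thick, lying on the table. Origin: centre of its underside. Leave it alone.

How it is judged:
By the outcome, as a careful person would: the job done as asked, in the order asked, and still so for the second after the job is handed in, with the robot touching nothing.
It also fails if it takes over 54 s, if anything falls off the work surface, if the arm or the gripper's body presses on something with over 40 N, if the wrist force passes 120 N, or if a joint passes its speed limit or range.

### The arm

A 6-joint arm with a two-finger parallel gripper is mounted at the origin on the work surface. World frame = base frame: x ahead of the robot, y to its left, z up, the work surface at z = 0. Lengths are in m, angles in rad, forces in N, time in s.
With the tool pointing down it reaches from about 0.3 to 0.775 m from the base axis. Payload 14.6 kg.
Tool frame: the origin (TCP) lies where the fingers leave the gripper's body, on its centre line; the fingertips stand 97 mm ahead of it and the grasp point (between the pads) lies 78 mm ahead of it; z points along the fingers, y is the line along which they close (so a half turn about z gives the same grasp; the last joint's range is limited). The gripper opens to 94 mm and grips with 3 to 60 N. Pads are 16 mm wide; open, the fingers measure 119 mm over their backs; the gripper's body (75 mm by 177 mm) begins 78 mm behind the grasp point.
Start: joints at [-1.324, 0.3, 1.521, -0, 1.321, -0.067], TCP at [0.17, -0.523, 0.303] pointing down, gripper open.
Joint ranges: [-3.03, 3.03], [-0.79, 2.21], [0.23, 2.52], [-1.04, 4.18], [0, 3.07], [-2.55, 2.55]. Speed limits (rad/s): [2.22, 2.22, 2.57, 3.14, 3.14, 3.14].

### API

Orientations are given as a rotation vector (axis times angle).
In Python, from cell import robot, optics gives the robot as it stands.
- The arm moves only by the shell command python3 -m crank 'ROWS' [OPENING] [FORCE]. ROWS is JSON, a list of rows, each a list of 6 numbers: the shift along the world's x, y, z each as a share of 0.5 m, from -1 to 1, then the turn, a rotation vector about the world's x, y, z each as a share of pi/4 rad, from -1 to 1. A call has 1 to 10 rows; each row shifts and turns the commanded pose from where the row before left it; what a row does not reach is not made up. A row lasts 1/10 s, in which the tool goes at most 50 mm and 8.59 degrees, less where a joint would pass 70% of its speed; a pose out of reach is approached as far as the arm can. A call with a number of a shift or a turn outside -1 to 1 is refused whole. A call with a gripper value outside its range is refused whole. OPENING is the opening, from -1 (shut) to 1 (fully open), set as the call begins (- or left out, the last holds). The fingers move at their own pace and stop on an object; FORCE is the grip in N (left out, the last holds). Time passes only in rows, so rows that do not move let the fingers close. It gives the time, the measured TCP pose, the force, the opening and the grip force at its end, in the units of the state.
- robot.observe(): the state, without advancing time (a new reading comes with each control period).
- optics.read_camera(name): name is "scene" or "top"; returns (picture, depth): 400x640x3 uint8, red, green, blue; 400x640 float32, m along the optical axis (not along the pixel's ray), 0 where there is no reading.
- optics.get_calibration(name): a dict with "intrinsics" (3x3 intrinsics, pixels), "world_to_cam" (4x4, takes a point from world to camera coordinates). Camera axes: x right, y down, z forward; pixel columns grow to the right and rows downward; lengths in m; the calibration is good to about 2 mm. A picture is of the moment at which its call begins. get_calibration takes no time and is no camera call.
- robot.close_job(): hands the job in; it is judged then, once.
The state is a dict: "time_s": time; "q": joint angles; "dq": joint speeds; "joint_torque": joint torques, N m; "position": TCP position; "ee_rot": TCP orientation; "force": force on the tool from outside, world axes, zero at the start; "ft_torque": the same for the moment, N m; "width": finger opening in m; "grasp_force": force on a finger pad.
Only numpy, scipy, OpenCV 4.12 (cv2) and the standard library are available. Lean on these libraries where they do the work, as an engineer would, in place of code of your own. Each camera call takes 0.05 s, during which the arm holds its last target. There are 200 camera calls.

## Working session

There is one attempt and no reset: what is moved stays moved. The work goes in short steps, Python scripts to look and compute and a shell command to move; the robot and the scene stay as the last step left them, time stands still between calls to the robot, and variables do not carry over. Pictures are saved under pics/ and viewed, at most 10 in all, crops included, and the job is handed in when it is done.

```bash
ls; mkdir -p pics
python3 - <<'E'
from cell import robot, optics
import cv2,numpy as np
s=robot.observe();print({k:np.round(v,3).tolist() for k,v in s.items()})
for n in("scene","top"):
    p,d=optics.read_camera(n);np.savez("pics/%s0.npz"%n,p=p,d=d);cv2.imwrite("pics/%s0.png"%n,p[:,:,::-1])
    c=optics.get_calibration(n);print(np.round(c["intrinsics"],1).tolist(),np.round(c["world_to_cam"],3).tolist())
E
```

```text
pics
{'time_s': 0.0, 'q': [-1.324, 0.3, 1.522, 0.0, 1.321, -0.067], 'dq': [-0.001, 0.001, -0.001, -0.0, 0.0, -0.001], 'joint_torque': [0.003, -53.18, -35.273, 0.071, 0.024, -0.0], 'position': [0.17, -0.523, 0.302], 'ee_rot': [-3.102, -0.491, 0.0], 'force': [-0.538, -0.914, 0.196], 'ft_torque': [-0.017, 0.032, -0.036], 'grasp_force': 0.0, 'width': 0.094}
[[374.3, 0.0, 326.3], [0.0, 374.3, 196.7], [0.0, 0.0, 1.0]] [[-0.664, 0.747, 0.001, 0.386], [0.425, 0.379, -0.822, -0.173], [-0.615, -0.546, -0.57, 1.443], [0.0, 0.0, 0.0, 1.0]]
[[441.9, 0.0, 323.8], [0.0, 441.9, 196.9], [0.0, 0.0, 1.0]] [[-0.001, -1.0, -0.018, 0.022], [-0.994, 0.003, -0.11, 0.612], [0.11, 0.018, -0.994, 0.942], [0.0, 0.0, 0.0, 1.0]]
```

View pics/scene0.png

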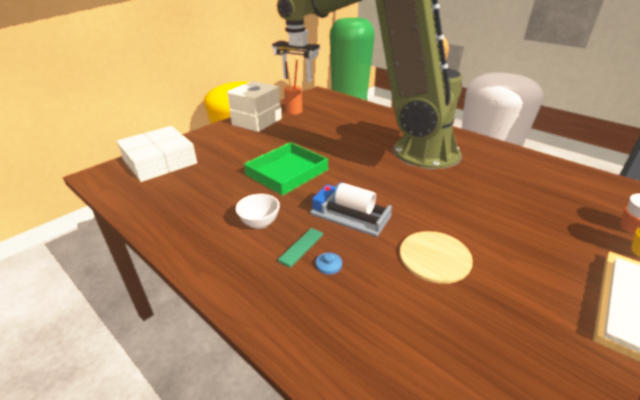

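View pics/top0.png

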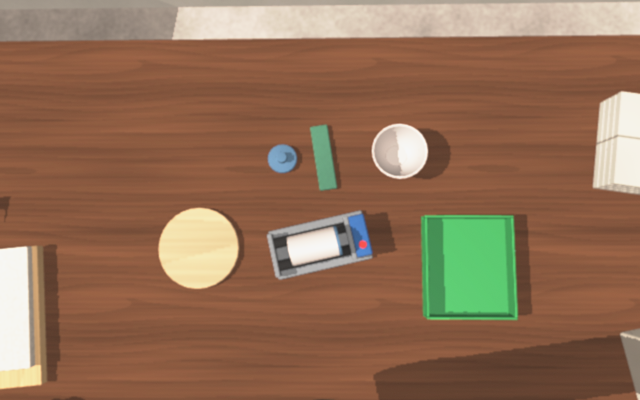

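The top view shows the bat at about (199,248) and the tray at (469,267). The mill and jar are at (318,246), with the mouth to the left and the motor to the right. The lid is at (283,158), the rib at (323,157) and the bowl at (400,151).

```bash
cat > h.py <<'E'
import numpy as np,cv2
from cell import robot,optics
def cloud(n,f=None):
    if f: z=np.load(f);p,d=z["p"],z["d"]
    else: p,d=optics.read_camera(n)
    c=optics.get_calibration(n);K=c["intrinsics"];T=np.linalg.inv(c["world_to_cam"])
    v,u=np.mgrid[:400,:640];X=np.stack([(u-K[0,2])/K[0,0]*d,(v-K[1,2])/K[1,1]*d,d],-1)
    return p,d,X@T[:3,:3].T+T[:3,3]
def ray(n,uv,z):
    c=optics.get_calibration(n);K=c["intrinsics"];T=np.linalg.inv(c["world_to_cam"])
    r=T[:3,:3]@np.linalg.solve(K,[uv[0],uv[1],1]);o=T[:3,3];return o+r*(z-o[2])/r[2]
E
python3 - <<'E'
from h import *
for n in("top","scene"):
    p,d,W=cloud(n,"pics/%s0.npz"%n)
    hsv=cv2.cvtColor(p,cv2.COLOR_RGB2HSV);H,S,V=[hsv[...,i].astype(int) for i in range(3)]
    ok=(d>0)&(np.abs(W[...,1])<.42)&(W[...,0]>.2)&(W[...,0]<.85)&(W[...,2]<.15)
    print(n,"table z",np.median(W[ok&(W[...,2]<.01)][:,2]))
    def rep(name,m,zt=None):
        k,l,st,_=cv2.connectedComponentsWithStats(m.astype(np.uint8))
        if k<2: print(name,"none");return
        i=1+np.argmax(st[1:,4]);m=l==i;P=W[m]
        (c,s,a)=cv2.minAreaRect((P[:,:2]*1000).astype(np.float32))
        print(name,len(P),"px",st[i,:4],"rect",np.round(c,1),np.round(s,1),round(a,1),"z pct",np.round(np.percentile(P[:,2],[2,50,98]),4))
        return P
    rep("tray",ok&(H>50)&(H<70)&(S>180))
    rep("rib",ok&(H>68)&(H<90)&(S>80))
    rep("bat",ok&(H>12)&(H<28)&(S<170)&(V>170)&(W[...,2]<.03))
    rep("blue",ok&(H>100)&(H<120)&(S>150)&(W[...,2]>.04))
    near=ok&(np.hypot(W[...,0]-.52,W[...,1]-.02)<.16)
    J=rep("jar",near&(S<70)&(V>130)&(W[...,2]>.066))
    rep("mill",near&(S<70)&(W[...,2]>.02)&(W[...,2]<.07))
    rep("millall",near&(W[...,2]>.025))
    rep("lid",ok&(H>95)&(H<120)&(S>80)&(W[...,0]>.62))
    if J is not None:
        top=J[J[:,2]>J[:,2].max()-.004];c=top.mean(0);u=np.linalg.svd((top-c)[:,:2])[2][0];print("ridge",c,u,np.degrees(np.arctan2(u[1],u[0])),len(top),np.percentile((top-c)[:,:2]@u,[0,100]))
E
python3 - <<'E'
import cv2;p=cv2.imread("pics/top0.png")[195:295,250:395];cv2.imwrite("pics/c0.png",cv2.resize(p,None,fx=5,fy=5,interpolation=2))
E
```

```text
top table z 0.00018085721046334768
tray none
rib 967 px [311 126  25  64] rect [706.3  22.4] [145.2  35.5] 8.7 z pct [0.0084 0.0119 0.0153]
bat 5123 px [158 207  81  82] rect [501.3 307.3] [181.8 184.3] 43.3 z pct [0.0028 0.0116 0.0153]
blue 50 px [357 246  14  10] rect [494.  -63.9] [13.3 26.5] 18.1 z pct [0.0509 0.0543 0.057 ]
jar 1444 px [287 227  54  38] rect [505.7  42.6] [ 61.  102.9] 12.7 z pct [0.0743 0.0931 0.0995]
mill 1197 px [267 216  90  61] rect [505.1  47.8] [ 94.7 180.8] 12.9 z pct [0.0316 0.0423 0.0657]
millall 3328 px [267 213 105  64] rect [508.7  31.7] [ 94.7 213.9] 12.9 z pct [0.0353 0.0553 0.0986]
lid 569 px [269 146  27  26] rect [703.  116.8] [58.9 60.3] 0.6 z pct [0.0087 0.0132 0.0297]
ridge [0.50746059 0.03539969 0.09850604] [ 0.23329206 -0.97240671] -76.509033011666 166 [-0.05584283  0.04353732]
scene table z 0.0007771066560731121
tray 1853 px [247 144  80  49] rect [ 463.1 -289.4] [221.8 194.7] 0.4 z pct [0.0039 0.0089 0.0463]
rib 529 px [280 230  41  36] rect [711.8  26.1] [145.1  37. ] 8.6 z pct [0.01   0.0125 0.015 ]
bat 3032 px [400 230  74  55] rect [493.7 302.7] [200.1 185. ] 30.3 z pct [0.0006 0.0126 0.0152]
blue 149 px [313 187  22  18] rect [533.3 -52.2] [85.6 30.5] 13.7 z pct [0.0431 0.0542 0.0568]
jar 645 px [334 183  42  26] rect [509.2  41.9] [ 62.8 105.6] 13.7 z pct [0.0675 0.0898 0.0992]
mill 1003 px [322 193  70  37] rect [507.7  49.1] [ 94.9 180.7] 12.7 z pct [0.024  0.0427 0.0684]
millall 1923 px [312 183  80  47] rect [511.1  32.5] [ 95.4 214.5] 12.7 z pct [0.0276 0.0527 0.0983]
lid 408 px [316 253  26  21] rect [708.6 120.3] [60.2 62.7] 56.2 z pct [0.0047 0.0137 0.0295]
ridge [0.50954123 0.03823234 0.09789714] [-0.22857976  0.97352519] 103.21347092781589 138 [-0.04922394  0.05632106]
```

View pics/c0.png

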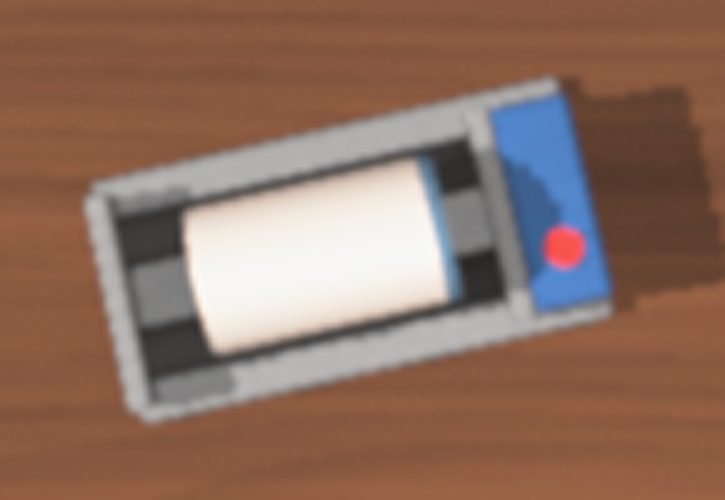

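The crop shows the jar between px 185 and 460, with its blue foot on the motor side and its mouth toward +y. Both views agree: the jar axis is at about 103°, the jar top at about 97 mm and the jar centre near (0.508, 0.041). I'll hold it with the tool tilted 45° so that the later tipping stays inside the wrist's range.

```bash
cat >> h.py <<'E'
from scipy.spatial.transform import Rotation as Ro
A=np.radians(13.0);N=np.array([np.cos(A),np.sin(A),0]);U=np.array([-np.sin(A),np.cos(A),0]);Z=np.array([0,0,1.])
RD=np.stack([np.cross(N,-Z),N,-Z],1)           # tool down, y along N
def tool(tilt): return Ro.from_rotvec(N*np.radians(tilt))*Ro.from_matrix(RD)   # + : tool leans to point along +U
def go(grasp,R):
    s=robot.observe();tcp=np.array(grasp)-R.as_matrix()[:,2]*.078
    dp=(tcp-s["position"])/.5;rv=(R*Ro.from_rotvec(s["ee_rot"]).inv()).as_rotvec()/(np.pi/4)
    n=int(np.ceil(max(np.linalg.norm(dp)/.1,np.linalg.norm(rv)/.19,1)))
    print("t %.1f q %s"%(s["time_s"],np.round(s["q"],2)),"F",np.round(s["force"],1),"w %.3f g %.1f"%(s["width"],s["grasp_force"]));print("total",np.round(dp,4),np.round(rv,3),"n",n,"per row",np.round(dp/n,4),np.round(rv/n,4))
E
python3 - <<'E'
from h import *
for n in("top","scene"):
    p,d,W=cloud(n,"pics/%s0.npz"%n);hsv=cv2.cvtColor(p,cv2.COLOR_RGB2HSV);H=hsv[...,0];S=hsv[...,1]
    m=(d>0)&(H>48)&(H<72)&(S>120)&(abs(W[...,1]+.29)<.16)&(W[...,2]<.1);P=W[m]
    r=cv2.minAreaRect((P[:,:2]*1000).astype(np.float32));print("tray",n,np.round(r[0],1),np.round(r[1],1),round(r[2],1),np.percentile(P[:,2],[5,50,99]))
    m=((d>0)&(np.hypot(W[...,0]-.5,W[...,1]-.305)<.11)&(hsv[...,2]>170)&(W[...,2]>.007)&(W[...,2]<.03)).astype(np.uint8)
    c=max(cv2.findContours(m,0,1)[0],key=len);e=cv2.fitEllipse(c);print("bat",n,ray(n,e[0],.012),e[1])
go([.5075,.0408,.17],tool(45))
E
```

```text
tray top [ 460.3 -291.4] [192.3 216.5] 89.8 [0.00243793 0.00580434 0.04687166]
bat top [0.50139645 0.30354852 0.012     ] (77.80326843261719, 80.2792739868164)
tray scene [ 454.7 -320. ] [241.8 256.1] 0.3 [0.00435867 0.01512628 0.0469786 ]
bat scene [0.51002979 0.30972811 0.012     ] (46.90324401855469, 73.07064056396484)
t 0.1 q [-1.32  0.3   1.52 -0.    1.32 -0.07] F [-0.8  0.5  0.4] w 0.094 g 0.0
total [ 0.7003  1.0202 -0.154 ] [ 0.951 -0.54   1.783] n 13 per row [ 0.0539  0.0785 -0.0118] [ 0.0731 -0.0415  0.1372]
```

```bash
python3 -m crank '[[0.05,0.07,0,0.068,-0.038,0.128],[0.05,0.07,0,0.068,-0.038,0.128],[0.05,0.07,0,0.068,-0.038,0.128],[0.05,0.07,0,0.068,-0.038,0.128],[0.05,0.07,0,0.068,-0.038,0.128],[0.05,0.07,0,0.068,-0.038,0.128],[0.05,0.07,0,0.068,-0.038,0.128]]' 1 40 && python3 -m crank '[[0.05,0.07,0,0.068,-0.038,0.128],[0.05,0.07,0,0.068,-0.038,0.128],[0.05,0.07,0,0.068,-0.038,0.128],[0.05,0.07,0,0.068,-0.038,0.128],[0.05,0.07,0,0.068,-0.038,0.128],[0.05,0.07,0,0.068,-0.038,0.128],[0,0,0,0.068,-0.038,0.128],[0,0,0,0,0,0]]' && python3 -c "
from h import *
go([.5075,.0408,.15],tool(45))"
```

```text
time_s: 0.8
position: [0.3454, -0.2766, 0.3026]
ee_rot: [-2.424, -1.375, -0.369]
force: [0.8, -0.5, -1.0]
width: 0.0937
grasp_force: 0.0
time_s: 1.6
position: [0.4951, -0.0675, 0.3017]
ee_rot: [-1.517, -1.926, -0.625]
force: [-0.5, -0.3, 0.8]
width: 0.0938
grasp_force: 0.0
t 1.6 q [-0.41  0.36  1.56  0.61  1.73 -0.71] F [-0.5 -0.3  0.8] w 0.094 g 0.0
total [ 0.0497  0.109  -0.193 ] [ 0.002 -0.003 -0.013] n 3 per row [ 0.0166  0.0363 -0.0643] [ 0.0006 -0.001  -0.0044]
```

```bash
python3 -m crank '[[0.01,0.022,-0.038,0,0,-0.003],[0.01,0.022,-0.038,0,0,-0.003],[0.01,0.022,-0.038,0,0,-0.003],[0.01,0.022,-0.038,0,0,-0.003],[0.01,0.021,-0.041,0,0,0],[0,0,0,0,0,0],[0,0,0,0,0,0]]' && python3 -c "
from h import *
go([.5075,.0408,.069],tool(45))
p,d,W=cloud('scene');cv2.imwrite('pics/s1.png',cv2.resize(p[80:280,200:480,::-1],None,fx=2.8,fy=2.8))"
```

```text
time_s: 2.3
position: [0.5196, -0.0143, 0.2067]
ee_rot: [-1.534, -1.918, -0.63]
force: [0.4, 0.0, -0.4]
width: 0.0938
grasp_force: 0.0
t 2.3 q [-0.3   0.49  1.62  0.66  1.51 -0.73] F [ 0.4  0.  -0.4] w 0.094 g 0.0
total [ 0.0005  0.0028 -0.165 ] [ 0.005 -0.002  0.006] n 2 per row [ 0.0003  0.0014 -0.0825] [ 0.0025 -0.001   0.0028]
```

View pics/s1.png

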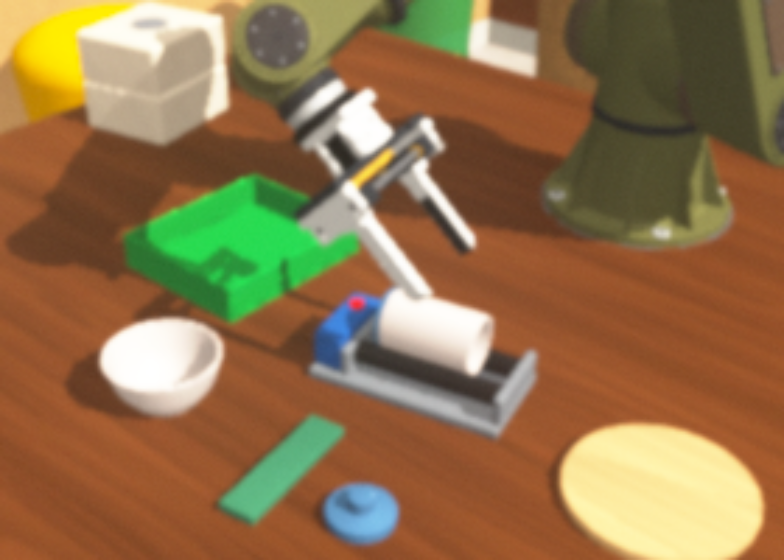

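The gripper stands tilted above the jar, with its fingers around (440,260) straddling the jar at (435,330) and the way down clear.

```bash
python3 -m crank '[[0,0.001,-0.05,0,0,0.003],[0,0.001,-0.05,0,0,0.003],[0,0,-0.03,0,0,0],[0,0,-0.02,0,0,0],[0,0,-0.015,0,0,0],[0,0,0,0,0,0],[0,0,0,0,0,0]]' && python3 -c "
from h import *
go([.5075,.0408,.069],tool(45))"
```

```text
time_s: 3.05
position: [0.52, -0.0128, 0.1242]
ee_rot: [-1.527, -1.923, -0.629]
force: [1.2, -0.1, 0.0]
width: 0.094
grasp_force: 0.0
t 3.0 q [-0.3   0.62  1.65  0.67  1.39 -0.83] F [ 1.2 -0.1  0. ] w 0.094 g 0.0
total [-0.0002 -0.0004 -0.0002] [ 0.004 -0.    -0.003] n 1 per row [-0.0002 -0.0004 -0.0002] [ 0.004  -0.0003 -0.0027]
```

```bash
python3 -m crank '[[0,0,0,0,0,0],[0,0,0,0,0,0],[0,0,0,0,0,0],[0,0,0,0,0,0],[0,0,0,0,0,0],[0,0,0,0,0,0],[0,0,0,0,0,0],[0,0,0,0,0,0]]' -1 40
```

```text
time_s: 3.85
position: [0.5195, -0.0127, 0.1238]
ee_rot: [-1.526, -1.922, -0.627]
force: [-5.3, -1.6, 5.1]
width: 0.0619
grasp_force: 40.0
```

```bash
python3 -m crank '[[0,0,0.01,0,0,0],[0,0,0.02,0,0,0],[0,0,0.04,0,0,0],[0,0,0.06,0,0,0],[0,0,0.06,0,0,0],[0,0,0.06,0,0,0],[0,0,0.04,0,0,0],[0,0,0,0,0,0]]' && python3 -c "
from h import *
go([.462,-.285,.20],tool(45))"
```

```text
time_s: 4.65
position: [0.5202, -0.0127, 0.2716]
ee_rot: [-1.527, -1.927, -0.631]
force: [-0.1, 0.4, -4.1]
width: 0.0625
grasp_force: 40.0
t 4.7 q [-0.3   0.41  1.57  0.65  1.61 -0.66] F [-0.1  0.4 -4.1] w 0.062 g 40.0
total [-0.0917 -0.6521 -0.0329] [ 0.006  0.005 -0.003] n 7 per row [-0.0131 -0.0932 -0.0047] [ 0.0008  0.0007 -0.0004]
```

```bash
python3 -m crank '[[0,0,0,0.08,0.018,0],[0,0,0,0.08,0.018,0],[0,-0.01,0,0.08,0.018,0],[-0.002,-0.02,0,0.08,0.018,0],[-0.005,-0.035,0,0,0,0],[-0.007,-0.05,0,0,0,0],[-0.01,-0.065,0,0,0,0],[-0.01,-0.07,0,0,0,0],[-0.01,-0.07,0,0,0,0],[-0.01,-0.07,0,0,0,0]]' && python3 -m crank '[[-0.01,-0.065,0,0,0,0],[-0.007,-0.05,0,0,0,0],[-0.007,-0.04,0,0,0,0],[-0.004,-0.03,0,0,0,0],[0,-0.015,0,0,0,0],[0,0,0,0,0,0]]' && python3 -c "
from h import *
go([.462,-.285,.20],tool(0))
go([.462,-.285,.14],tool(-45))"
```

```text
time_s: 5.65
position: [0.4921, -0.2097, 0.2682]
ee_rot: [-1.373, -1.729, -0.784]
force: [0.8, 0.2, -3.9]
width: 0.0621
grasp_force: 40.0
time_s: 6.25
position: [0.4787, -0.3082, 0.2683]
ee_rot: [-1.372, -1.728, -0.786]
force: [0.8, 0.4, -3.7]
width: 0.0622
grasp_force: 40.0
t 6.2 q [-0.78  0.71  1.2   0.57  2.12 -0.94] F [ 0.8  0.4 -3.7] w 0.062 g 40.0
total [-0.0334  0.0464  0.0194] [-1.29  -0.299 -0.002] n 7 per row [-0.0048  0.0066  0.0028] [-0.1843 -0.0427 -0.0003]
t 6.2 q [-0.78  0.71  1.2   0.57  2.12 -0.94] F [ 0.8  0.4 -3.7] w 0.062 g 40.0
total [-0.0582  0.1538 -0.1463] [-2.264e+00 -5.250e-01 -2.000e-03] n 13 per row [-0.0045  0.0118 -0.0113] [-1.742e-01 -4.040e-02 -1.000e-04]
```

```bash
python3 -c "
from h import *
go([.462,-.33,.155],tool(45))"
```

```text
t 6.2 q [-0.78  0.71  1.2   0.57  2.12 -0.94] F [ 0.8  0.4 -3.7] w 0.062 g 40.0
total [-0.0086 -0.1511 -0.1163] [-0.316 -0.073 -0.002] n 2 per row [-0.0043 -0.0756 -0.0581] [-0.1579 -0.0365 -0.0011]
```

```bash
python3 -m crank '[[-0.001,-0.02,-0.015,0,0,0],[-0.001,-0.035,-0.025,0,0,0],[-0.002,-0.04,-0.03,0,0,0],[-0.002,-0.035,-0.03,-0.05,-0.012,0],[-0.002,-0.02,-0.016,-0.09,-0.02,0],[0,0,0,-0.12,-0.028,0]]' && python3 -c "
from h import *
go([.462,-.33,.14],tool(-45))"
```

```text
time_s: 6.85
position: [0.4743, -0.3836, 0.2078]
ee_rot: [-1.499, -1.886, -0.658]
force: [-0.1, 0.3, -3.6]
width: 0.0624
grasp_force: 40.0
t 6.8 q [-0.84  0.81  1.11  0.39  1.96 -1.06] F [-0.1  0.3 -3.6] w 0.062 g 40.0
total [-0.0494  0.2146 -0.0253] [-2.004 -0.467  0.   ] n 11 per row [-0.0045  0.0195 -0.0023] [-0.1822 -0.0424  0.    ]
```

```bash
python3 -m crank '[[-0.004,0.018,0.004,-0.167,-0.039,0],[-0.004,0.018,0.004,-0.167,-0.039,0],[-0.004,0.018,0.004,-0.167,-0.039,0],[-0.004,0.018,0.004,-0.167,-0.039,0],[-0.004,0.018,0,-0.167,-0.039,0],[-0.004,0.018,0,-0.167,-0.039,0],[-0.004,0.018,-0.005,-0.167,-0.039,0],[-0.004,0.018,-0.008,-0.167,-0.039,0],[-0.004,0.018,-0.008,-0.167,-0.039,0],[-0.004,0.018,-0.01,-0.167,-0.039,0]]' && python3 -m crank '[[-0.004,0.018,-0.005,-0.167,-0.039,0],[-0.004,0.018,-0.005,-0.167,-0.039,0],[0,0,0,0,0,0],[0,0,0,0,0,0]]' && python3 -c "
from h import *
go([.462,-.33,.14],tool(-45))
p,d,W=cloud('scene');cv2.imwrite('pics/s2.png',cv2.resize(p[80:280,180:460,::-1],None,fx=2.8,fy=2.8))"
```

```text
time_s: 7.85
position: [0.455, -0.2917, 0.2033]
ee_rot: [1.674, 2.115, -0.444]
force: [-0.5, -1.4, -2.7]
width: 0.0624
grasp_force: 40.0
time_s: 8.25
position: [0.4518, -0.2771, 0.2011]
ee_rot: [1.547, 1.952, -0.614]
force: [1.0, -0.9, -2.5]
width: 0.062
grasp_force: 40.0
t 8.2 q [-0.44  0.29  1.92 -1.01  0.68  0.06] F [ 1.  -0.9 -2.5] w 0.062 g 40.0
total [-0.0045  0.0017 -0.0118] [-0.045 -0.018 -0.001] n 1 per row [-0.0045  0.0017 -0.0118] [-0.0445 -0.0183 -0.0013]
```

View pics/s2.png

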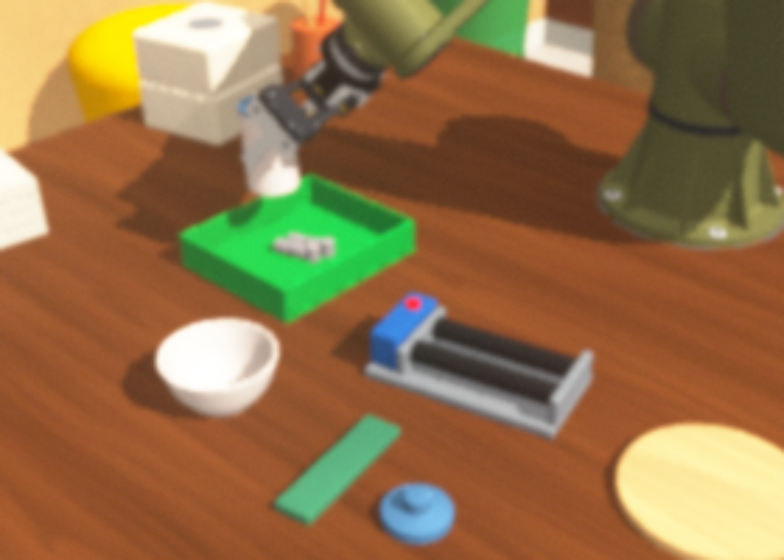

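The cylinders lie in a cluster at (305,245) inside the tray, and the empty jar is held mouth down. Next I raise it and level it again.

```bash
python3 -m crank '[[0,0,0.03,0,0,0],[0,0,0.05,0.08,0.02,0],[0,0,0.05,0.16,0.037,0],[0,0,0.03,0.17,0.039,0],[0,0,0,0.17,0.039,0],[0,0,0,0.17,0.039,0],[0,0,0,0.17,0.039,0],[0.01,0,0,0.17,0.039,0],[0.01,0.02,0,0.17,0.039,0],[0.01,0.03,0,0.17,0.039,0]]' && python3 -m crank '[[0.01,0.05,0,0.17,0.039,0],[0.01,0.06,0,0.17,0.039,0],[0.01,0.07,0,0.17,0.039,0],[0.01,0.07,0,0.08,0.018,0],[0.01,0.06,0,0,0,0],[0.01,0.04,0,0,0,0],[0,0.02,0,0,0,0],[0,0,0,0,0,0]]' && python3 -c "
from h import *
go([.5056,.0490,.13],tool(45))
p,d,W=cloud('top');cv2.imwrite('pics/t2.png',np.vstack([cv2.resize(p[205:325,415:525,::-1],None,fx=3,fy=3),cv2.resize(p[180:260,270:380,::-1],None,fx=3,fy=3)]))"
```

```text
time_s: 9.3
position: [0.4669, -0.2537, 0.28]
ee_rot: [-1.743, -2.205, -0.352]
force: [-0.2, 0.9, -2.8]
width: 0.0623
grasp_force: 40.0
time_s: 10.1
position: [0.4966, -0.0675, 0.2795]
ee_rot: [-1.472, -1.864, -0.683]
force: [-0.4, 0.2, -2.3]
width: 0.0625
grasp_force: 40.0
t 10.1 q [-0.42  0.41  1.58  0.66  1.73 -0.75] F [-0.4  0.2 -2.3] w 0.062 g 40.0
total [ 0.0427  0.1256 -0.1886] [-0.101 -0.021 -0.008] n 3 per row [ 0.0142  0.0419 -0.0629] [-0.0337 -0.0069 -0.0028]
```

View pics/t2.png

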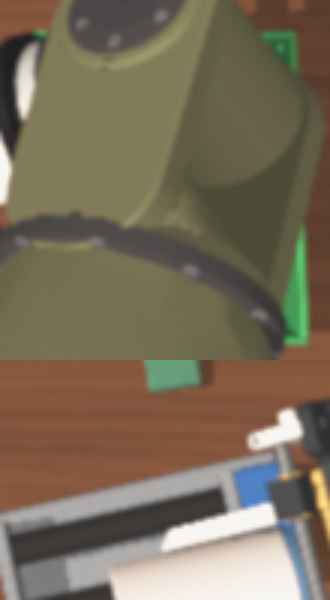

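The arm hides the tray in this view, so I'll count the cylinders later. Next I hover over the cradle and check that the jar lies level.

```bash
python3 -m crank '[[0.008,0.025,-0.03,-0.02,-0.004,-0.002],[0.008,0.025,-0.035,-0.02,-0.004,-0.002],[0.009,0.025,-0.04,-0.02,-0.004,-0.002],[0.009,0.025,-0.04,-0.02,-0.004,-0.002],[0.008,0.025,-0.03,-0.02,-0.004,0],[0,0,-0.012,0,0,0],[0,0,0,0,0,0],[0,0,0,0,0,0]]'
cat > jar.py <<'E'
from h import *
for n in("scene","top"):
    p,d,W=cloud(n);hsv=cv2.cvtColor(p,cv2.COLOR_RGB2HSV);g=robot.observe();R=Ro.from_rotvec(g["ee_rot"]).as_matrix();G=g["position"]+.078*R[:,2]
    D=W-G;a=D@U;r=D@N
    m=(d>0)&(abs(a)<.08)&(abs(r)<.026)&(abs(W[...,2]-G[2])<.05)&(hsv[...,1]<90)&(hsv[...,2]>130)&(W[...,2]>G[2]+.01)
    P=D[m];aa=P@U;zz=P[:,2]
    b=np.arange(-.06,.061,.01);print(n,m.sum(),[(round(x*1000),round(zz[(aa>=x)&(aa<x+.01)].max()*1000,1)) for x in b if ((aa>=x)&(aa<x+.01)).sum()>4],"ext",np.percentile(aa,[1,99]))
E
python3 jar.py; python3 -c "
from h import *
go([.5056,.0490,.069],tool(45))"
```

```text
time_s: 10.95
position: [0.5176, -0.0062, 0.1861]
ee_rot: [-1.53, -1.916, -0.631]
force: [0.2, 0.7, -2.0]
width: 0.062
grasp_force: 40.0
scene 363 [(-50, np.float64(32.2)), (-40, np.float64(31.3)), (-30, np.float64(30.7)), (-20, np.float64(30.9)), (-10, np.float64(31.3)), (0, np.float64(30.8)), (10, np.float64(30.6)), (20, np.float64(30.8)), (30, np.float64(30.6)), (40, np.float64(30.0)), (50, np.float64(30.7))] ext [-0.04687289  0.05236062]
top 1364 [(-50, np.float64(31.3)), (-40, np.float64(30.8)), (-30, np.float64(31.0)), (-20, np.float64(31.3)), (-10, np.float64(31.8)), (0, np.float64(32.1)), (10, np.float64(30.6)), (20, np.float64(30.6)), (30, np.float64(30.8)), (40, np.float64(30.8)), (50, np.float64(31.7))] ext [-0.04308003  0.05169431]
t 11.1 q [-0.29  0.51  1.64  0.67  1.47 -0.75] F [ 0.1  0.5 -2.3] w 0.062 g 40.0
total [ 0.0008  0.0025 -0.1241] [ 0.    -0.004  0.003] n 2 per row [ 0.0004  0.0012 -0.0621] [ 0.0001 -0.0019  0.0016]
```

```bash
python3 -m crank '[[0.0008,0.0025,-0.03,0,-0.002,0.001],[0,0,-0.04,0,-0.002,0.001],[0,0,-0.03,0,0,0],[0,0,-0.014,0,0,0],[0,0,-0.006,0,0,0],[0,0,-0.002,0,0,0],[0,0,0,0,0,0],[0,0,0,0,0,0]]'; python3 -m crank '[[0,0,-0.002,0,0,0],[0,0,0,0,0,0]]'; python3 -c "
from h import *
go([.5056,.0490,.069],tool(45))"
```

```text
time_s: 11.85
position: [0.518, -0.0039, 0.125]
ee_rot: [-1.527, -1.92, -0.632]
force: [0.9, -0.0, -2.7]
width: 0.0624
grasp_force: 40.0
time_s: 12.05
position: [0.518, -0.0039, 0.1242]
ee_rot: [-1.527, -1.919, -0.633]
force: [-2.1, -1.5, 4.0]
width: 0.0618
grasp_force: 40.0
t 12.1 q [-0.29  0.61  1.66  0.68  1.38 -0.83] F [-2.1 -1.5  4. ] w 0.062 g 40.0
total [ 0.     -0.0016 -0.0002] [-0. -0. -0.] n 1 per row [ 0.     -0.0016 -0.0002] [-0.0003 -0.0003 -0.0001]
```

Contact with the rollers: the force rose by about 6.5 N. I let go, then rise.

```bash
python3 -m crank '[[0,0,0,0,0,0],[0,0,0,0,0,0]]' - 3; python3 -m crank '[[0,0,0,0,0,0],[0,0,0,0,0,0],[0,0,0,0,0,0],[0,0,0,0,0,0],[0,0,0,0,0,0],[0,0,0,0,0,0],[0,0,0,0,0,0]]' 1 ; python3 -m crank '[[0,0,0.02,0,0,0],[0,0,0.05,0,0,0],[0,0,0.08,0,0,0],[0,0,0.08,0,0,0],[0,0,0.04,0,0,0],[0,0,0,0,0,0]]'; python3 -c "
from h import *
p,d,W=cloud('top');np.savez('pics/t3.npz',p=p,d=d)
p2,d2,W2=cloud('scene');cv2.imwrite('pics/s3.png',np.hstack([cv2.resize(p2[130:250,230:430,::-1],(500,300)),cv2.resize(p[200:330,250:530,::-1],(300,300))]))
for n,p,d,W in(('top',p,d,W),('scene',p2,d2,W2)):
    hsv=cv2.cvtColor(p,cv2.COLOR_RGB2HSV);D=W-[.5056,.049,.066]
    m=(d>0)&(abs(D@N)<.04)&(abs(D@U)<.08)&(hsv[...,1]<70)&(hsv[...,2]>130)&(W[...,2]>.068)&(W[...,2]<.11)
    k,l,st,_=cv2.connectedComponentsWithStats(m.astype(np.uint8));P=W[l==1+np.argmax(st[1:,4])]
    r=cv2.minAreaRect((P[:,:2]*1000).astype(np.float32));print(n,np.round(r[0],1),np.round(r[1],1),round(r[2],1),'top z',np.percentile(P[:,2],98))
c=np.array([.5056,.049,.066]);go(c+[0,0,.13],tool(-45))"
```

```text
time_s: 12.25
position: [0.5178, -0.0039, 0.1237]
ee_rot: [-1.527, -1.919, -0.632]
force: [-0.5, -1.0, 1.2]
width: 0.0632
grasp_force: 3.0
time_s: 12.95
position: [0.5178, -0.0039, 0.1234]
ee_rot: [-1.527, -1.919, -0.631]
force: [-0.3, -0.3, -0.6]
width: 0.0939
grasp_force: 0.0
time_s: 13.55
position: [0.5183, -0.004, 0.2618]
ee_rot: [-1.528, -1.924, -0.635]
force: [0.0, -1.1, -1.3]
width: 0.0941
grasp_force: 0.0
top [503.2  54.1] [60.5 96.2] 12.9 top z 0.09926009504236194
scene [508.6  50.6] [ 60.9 106.8] 15.4 top z 0.09948351253402167
t 13.7 q [-0.29  0.41  1.6   0.66  1.58 -0.66] F [-0.8  0.  -0.4] w 0.094 g 0.0
total [-0.0488  0.2132 -0.0144] [-1.948e+00 -4.510e-01  1.000e-03] n 11 per row [-0.0044  0.0194 -0.0013] [-1.771e-01 -4.100e-02  1.000e-04]
```

View pics/s3.png

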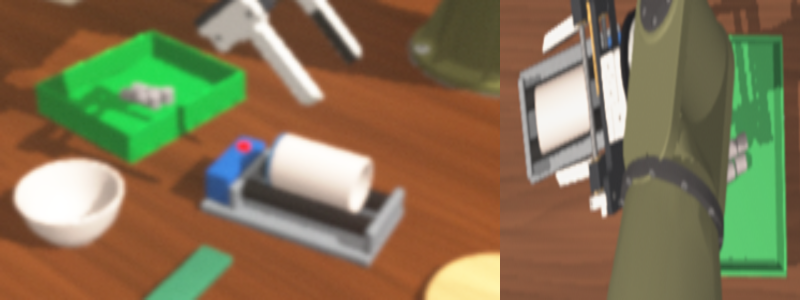

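The jar lies on both rollers at (320,170), and the cylinders are in the tray. Now I swing to the opposite tilt for the fresh hold.

```bash
python3 -m crank '[[-0.004,0.018,0,-0.163,-0.038,0],[-0.004,0.018,0,-0.163,-0.038,0],[-0.004,0.018,0,-0.163,-0.038,0],[-0.004,0.018,0,-0.163,-0.038,0],[-0.004,0.018,0,-0.163,-0.038,0],[-0.004,0.018,0,-0.163,-0.038,0],[-0.004,0.018,0,-0.163,-0.038,0],[-0.004,0.018,0,-0.163,-0.038,0],[-0.004,0.018,0,-0.163,-0.038,0],[-0.004,0.018,0,-0.163,-0.038,0]]' && python3 -m crank '[[-0.004,0.018,0,-0.163,-0.038,0],[-0.004,0.015,-0.014,-0.155,-0.036,0],[0,0,0,0,0,0],[0,0,0,0,0,0]]'; python3 -c "
from h import *
for n in('top','scene'):
    p,d,W=cloud(n)
    hsv=cv2.cvtColor(p,cv2.COLOR_RGB2HSV);D=W-[.5056,.049,.066]
    m=(d>0)&(abs(D@N)<.04)&(abs(D@U)<.08)&(hsv[...,1]<70)&(hsv[...,2]>130)&(W[...,2]>.068)&(W[...,2]<.11)
    k,l,st,_=cv2.connectedComponentsWithStats(m.astype(np.uint8));P=W[l==1+np.argmax(st[1:,4])]
    r=cv2.minAreaRect((P[:,:2]*1000).astype(np.float32));a=(P-[.5056,.049,.066])@U;print(n,np.round(r[0],1),np.round(r[1],1),round(r[2],1),'top z',np.percentile(P[:,2],98),'along U',np.percentile(a,[1,99]))
    if n=='top':
        t=p[205:325,415:525];cv2.imwrite('pics/t4.png',cv2.resize(t[:,:,::-1],None,fx=4.5,fy=4.5))
go([.5056,.049,.10],tool(-45))"
```

```text
time_s: 14.65
position: [0.4975, 0.0866, 0.2574]
ee_rot: [1.671, 2.103, -0.456]
force: [0.2, -0.3, -0.9]
width: 0.094
grasp_force: 0.0
time_s: 15.05
position: [0.4936, 0.1027, 0.2503]
ee_rot: [1.526, 1.924, -0.631]
force: [-0.4, -0.4, 0.5]
width: 0.0938
grasp_force: 0.0
top [503.9  51.3] [ 60.8 102. ] 12.6 top z 0.09898247864223117 along U [-0.047233    0.05246371]
scene [510.7  51.7] [ 59.7 108.5] 17.8 top z 0.09916027607134692 along U [-0.05050234  0.05323679]
t 15.2 q [ 0.37  0.34  1.73 -0.8   1.32  0.45] F [-1.  -1.1 -0.1] w 0.094 g 0.0
total [-0.0015  0.0013 -0.1926] [-0.004  0.002 -0.   ] n 2 per row [-0.0008  0.0006 -0.0963] [-0.0018  0.0008 -0.0002]
```

View pics/t4.png

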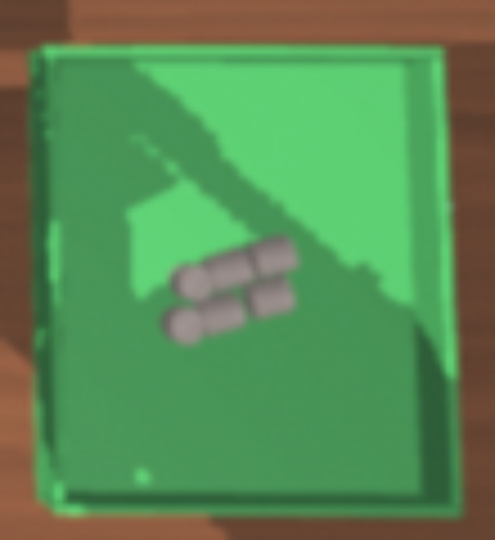

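All six cylinders are in the tray, in two rows of three at px (185–285, 250–325). Now I grip the jar afresh.

```bash
python3 -m crank '[[-0.002,0.005,-0.03,-0.004,0.002,0],[-0.002,0.005,-0.06,0,0,0],[0,0,-0.06,0,0,0],[0,0,-0.05,0,0,0],[0,0,-0.03,0,0,0],[0,0,-0.02,0,0,0],[0,0,-0.005,0,0,0],[0,0,0,0,0,0],[0,0,0,0,0,0]]'; python3 -c "
from h import *
go([.5045,.054,.069],tool(-45))"
```

```text
time_s: 16.05
position: [0.4921, 0.1077, 0.1248]
ee_rot: [1.525, 1.918, -0.632]
force: [-0.2, -0.0, 0.2]
width: 0.0937
grasp_force: 0.0
t 16.1 q [ 0.38  0.54  1.79 -0.87  1.15  0.67] F [-0.2 -0.   0.2] w 0.094 g 0.0
total [-0.0001 -0.     -0.0013] [ 0.003  0.002 -0.001] n 1 per row [-0.0001 -0.     -0.0013] [ 0.0029  0.0025 -0.0011]
```

```bash
python3 -m crank '[[0,0,-0.001,0,0,0],[0,0,0,0,0,0],[0,0,0,0,0,0],[0,0,0,0,0,0],[0,0,0,0,0,0],[0,0,0,0,0,0],[0,0,0,0,0,0],[0,0,0,0,0,0]]' -1 40 && python3 -m crank '[[0,0,0.01,0,0,0],[0,0,0.02,0,0,0],[0,0,0.04,0,0,0],[0,0,0.06,0,0,0],[0,0,0.06,0,0,0],[0,0,0.06,0,0,0],[0,0,0.04,0,0,0],[0,0,0,0,0,0]]' && python3 -c "
from h import *
go([.502,.305,.15],tool(45))"
```

```text
time_s: 16.85
position: [0.4915, 0.1075, 0.1235]
ee_rot: [1.525, 1.918, -0.636]
force: [-6.2, 0.3, 4.4]
width: 0.0622
grasp_force: 40.0
time_s: 17.65
position: [0.4923, 0.1078, 0.2715]
ee_rot: [1.526, 1.916, -0.628]
force: [-0.2, -0.4, -2.6]
width: 0.0622
grasp_force: 40.0
t 17.6 q [ 0.38  0.31  1.71 -0.8   1.36  0.43] F [-0.2 -0.4 -2.6] w 0.062 g 40.0
total [ 0.0443  0.2869 -0.1327] [1.95  0.457 0.004] n 11 per row [ 0.004   0.0261 -0.0121] [0.1772 0.0415 0.0004]
```

```bash
python3 -m crank '[[0.003,0.02,0,0.09,0.021,0],[0.003,0.024,0,0.16,0.038,0],[0.003,0.024,0,0.17,0.04,0],[0.003,0.024,0,0.17,0.04,0],[0.003,0.024,0,0.17,0.04,0],[0.003,0.024,0,0.17,0.04,0],[0.003,0.024,0,0.17,0.04,0],[0.003,0.024,0,0.17,0.04,0],[0.003,0.024,0,0.17,0.04,0],[0.003,0.024,0,0.17,0.04,0]]' && python3 -m crank '[[0.005,0.024,-0.01,0.17,0.04,0],[0.005,0.02,-0.02,0.17,0.04,0],[0.004,0.006,-0.03,0.0,0,0],[0,0,-0.02,0,0,0],[0,0,0,0,0,0],[0,0,0,0,0,0]]' && python3 -c "
from h import *
go([.502,.305,.15],tool(45))
for n in('scene','top'):
    p,d,W=cloud(n);hsv=cv2.cvtColor(p,cv2.COLOR_RGB2HSV);g=robot.observe();R=Ro.from_rotvec(g['ee_rot']).as_matrix();G=g['position']+.078*R[:,2];D=W-G
    m=(d>0)&(np.hypot(D[...,0],D[...,1])<.04)&(abs(D[...,2])<.075)&(hsv[...,1]<90)&(hsv[...,2]>110)
    P=D[m];print(n,len(P),'z',np.percentile(P[:,2],[1,99]))
    for z in np.arange(-.06,.06,.015):
        Q=P[(P[:,2]>=z)&(P[:,2]<z+.015)]
        if len(Q)>15: print(' ',round(z,3),len(Q),np.round(1000*np.r_[np.percentile(Q@N,[3,97]),np.percentile(Q@U,[3,97])],1))
    if n=='scene': cv2.imwrite('pics/s5.png',cv2.resize(p[110:290,320:560,::-1],None,fx=3,fy=3))"
```

```text
time_s: 18.65
position: [0.5068, 0.2258, 0.2676]
ee_rot: [-1.68, -2.115, -0.438]
force: [-0.2, 0.4, -2.7]
width: 0.0622
grasp_force: 40.0
time_s: 19.25
position: [0.5137, 0.2507, 0.2287]
ee_rot: [-1.524, -1.923, -0.626]
force: [0.3, 0.6, -2.0]
width: 0.0624
grasp_force: 40.0
t 19.2 q [ 0.17  0.45  1.62  0.83  1.26 -0.4 ] F [ 0.3  0.6 -2. ] w 0.062 g 40.0
total [ 0.0014  0.0011 -0.047 ] [ 0.004 -0.003 -0.006] n 1 per row [ 0.0014  0.0011 -0.047 ] [ 0.0037 -0.0033 -0.0063]
scene 1191 z [-0.05531883  0.04949101]
  -0.06 111 [  4.9  31.6 -26.   31.4]
  -0.045 135 [  9.4  31.5 -24.5  31.1]
  -0.03 125 [  5.4  31.9 -24.8  31.5]
  -0.015 60 [  5.7  36.2 -22.   31.9]
  0.0 96 [ 4.  37.6 -0.2 32.2]
  0.015 230 [-28.6  35.  -19.6  31.3]
  0.03 282 [-27.4  31.9 -23.3  29.7]
  0.045 152 [-27.9  31.2 -26.1  31.2]
top 1302 z [-0.05309334  0.04998764]
  -0.06 160 [-14.8  21.6  10.2  27.7]
  -0.045 79 [-24.3  24.1 -20.1  29. ]
  -0.03 105 [-21.4  24.4 -25.2  29.4]
  -0.015 136 [-32.7  26.2 -28.9  28.7]
  0.0 184 [-37.3  37.  -28.7  28.8]
  0.015 182 [-36.3  35.7 -22.4  29. ]
  0.03 211 [-29.1  26.9 -28.1  29.4]
  0.045 245 [-28.8  28.8 -27.2  31.1]
```

View pics/s5.png

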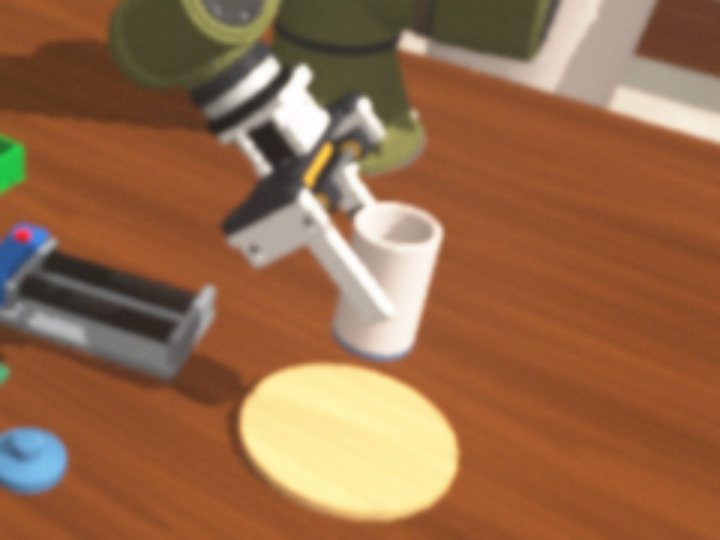

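The jar hangs upright at (390,280), foot down, over the bat. Next I lower it until it touches.

```bash
python3 -m crank '[[0.001,0.001,-0.03,0.004,-0.003,-0.006],[0,0,-0.05,0,0,0],[0,0,-0.05,0,0,0],[0,0,-0.035,0,0,0],[0,0,-0.02,0,0,0],[0,0,-0.015,0,0,0],[0,0,0,0,0,0],[0,0,0,0,0,0]]'; python3 -m crank '[[0,0,-0.004,0,0,0],[0,0,-0.004,0,0,0],[0,0,0,0,0,0]]';python3 -m crank '[[0,0,-0.003,0,0,0],[0,0,0,0,0,0],[0,0,0,0,0,0]]'; python3 -c "
from h import *
go([.502,.305,.067],tool(45))"
```

```text
time_s: 20.15
position: [0.5146, 0.2512, 0.1291]
ee_rot: [-1.526, -1.918, -0.635]
force: [-0.1, 0.5, -2.1]
width: 0.0623
grasp_force: 40.0
time_s: 20.45
position: [0.5143, 0.2511, 0.1244]
ee_rot: [-1.526, -1.918, -0.634]
force: [0.4, -0.4, -2.2]
width: 0.062
grasp_force: 40.0
time_s: 20.75
position: [0.5144, 0.2511, 0.1234]
ee_rot: [-1.526, -1.918, -0.635]
force: [-1.6, -2.1, 3.9]
width: 0.0619
grasp_force: 40.0
t 20.8 q [ 0.17  0.61  1.67  0.9   1.13 -0.58] F [-1.6 -2.1  3.9] w 0.062 g 40.0
total [-0.      0.0003 -0.0024] [-0.003 -0.001  0.   ] n 1 per row [-0.      0.0003 -0.0024] [-0.0034 -0.0005  0.0003]
```

```bash
python3 -m crank '[[0,0,0,0,0,0],[0,0,0,0,0,0],[0,0,0,0,0,0]]' - 3; python3 -m crank '[[0,0,0,0,0,0],[0,0,0,0,0,0],[0,0,0,0,0,0],[0,0,0,0,0,0],[0,0,0,0,0,0],[0,0,0,0,0,0],[0,0,0,0,0,0]]' 1; python3 -m crank '[[0.0016,-0.0069,0.0071,0,0,0],[0.005,-0.021,0.021,0,0,0],[0.008,-0.034,0.035,0,0,0],[0.008,-0.034,0.035,0,0,0],[0.008,-0.034,0.035,0,0,0],[0.008,-0.034,0.035,0,0,0],[0.008,-0.034,0.035,0,0,0],[0,0,0.02,0,0,0],[0,0,0,0,0,0],[0,0,0,0,0,0]]'; python3 -c "
from h import *
for n in('scene','top'):
    p,d,W=cloud(n);hsv=cv2.cvtColor(p,cv2.COLOR_RGB2HSV);D=W-[.502,.305,.012]
    m=(d>0)&(np.hypot(D[...,0],D[...,1])<.06)&(D[...,2]>.015)&(D[...,2]<.12)&(hsv[...,1]<90)&(hsv[...,2]>110)
    P=D[m];print(n,len(P),'z',np.percentile(P[:,2],[1,99]))
    for z in np.arange(0.015,.11,.03):
        Q=P[(P[:,2]>=z)&(P[:,2]<z+.03)]
        if len(Q)>15: print(' ',round(z,3),len(Q),np.round(1000*np.percentile(Q[:,:2],[2,98],axis=0),1).tolist())
    if n=='scene': a=cv2.resize(p[110:290,200:520,::-1],(533,300))
    else: a=np.hstack([a,cv2.resize(p[180:330,150:290,::-1],(260,300))])
cv2.imwrite('pics/s6.png',a)"
```

```text
time_s: 21.05
position: [0.5143, 0.2511, 0.123]
ee_rot: [-1.526, -1.918, -0.634]
force: [-0.1, -2.3, 2.6]
width: 0.0631
grasp_force: 3.0
time_s: 21.75
position: [0.5143, 0.2511, 0.1229]
ee_rot: [-1.526, -1.918, -0.634]
force: [-0.1, 0.1, 0.2]
width: 0.0942
grasp_force: 0.0
time_s: 22.75
position: [0.5373, 0.1525, 0.2343]
ee_rot: [-1.526, -1.918, -0.633]
force: [-0.1, 0.7, -0.3]
width: 0.0938
grasp_force: 0.0
scene 1050 z [0.0166172 0.1069927]
  0.015 227 [[-1.6, -21.2], [31.6, 32.3]]
  0.045 280 [[-27.7, -19.5], [31.3, 32.1]]
  0.075 484 [[-28.2, -25.0], [30.8, 32.1]]
  0.105 59 [[-26.9, -26.6], [29.5, 31.3]]
top 899 z [0.01616611 0.10672012]
  0.015 214 [[-27.5, -29.1], [26.3, 29.0]]
  0.045 248 [[-28.4, -29.2], [27.6, 29.2]]
  0.075 365 [[-29.1, -29.0], [28.3, 29.4]]
  0.105 72 [[-29.1, -28.2], [28.6, 30.7]]
```

View pics/s6.png

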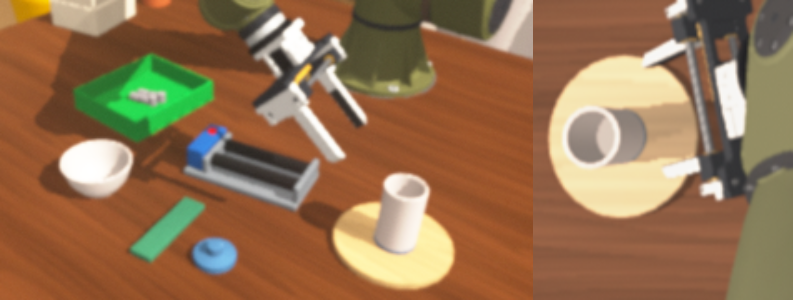

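The jar stands upright at the centre of the bat at (402,215), with its rim about 106 mm above the bat. The cylinders are in the tray at (148,97), and the lid, bowl and rib look undisturbed. The gripper is clear.

```bash
python3 -c "
from cell import robot
print(robot.close_job())"
```

```text
the job is handed in; nothing more can be done
None
```

I tipped all six cylinders into the green tray, laid the empty jar back on the rollers and let go, took a fresh hold, stood it upright at the centre of the bat, and handed the job in at about 23 s.

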